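# Hold the hand lamp over the open chamber slide

## Task

Take the lid off the chamber slide on the aluminium block and lay it flat in the steel tray. Then pick up the hand-held UV lamp by its handle, lift it clear above the tubes in the rack, carry it across and finish holding it still and level about 15 mm above the open chambers, centred over them with its long side running along the slide: do not put it down or let go, and never let it touch the slide or the block. Leave the rack, the brown bottle and the slide box standing where they are.

Things in the scene. Friction and masses are not known exactly. Their poses are not given: they have to be found in the camera images.
- block: Fixed bare-aluminium cold block, 130 (x) x 80 (y) x 35 high, left or right of the rack. A glass chamber slide (75 x 25) is clipped flat on the middle of its top, long side along x. On it stand four open chambers in a row, together 54 (x) x 22 (y), top edges 54 above the bench. Origin: centre of the block's underside; x along block and slide, z up.
- chambers (a point): Point at the centre of the four chambers, at the height of their top edges (54 mm above the bench); axes as block.
- lid: White plastic lid of the chambers, 60 (x) x 28 (y) x 13 high, open below, walls 1.5, top 2 thick; about 20 g. It sits loosely (1.5 mm of play all round) over the chambers, its lower edge 43 and its top 56 above the bench, 8 above the block's top, and lifts straight off. Origin: centre of its lower edge; x along its length, z up.
- lamp: UV hand lamp, window down: grey housing 160 (x) x 52 (y), black ends, 4 mm feet, housing top at 38. Black bar handle on top along x: 110 (x) x 18 (y), from 64 to 82 high, on a post (16 x 18) near each end, middle 74 mm free below. Window 120 x 32 in the middle of the underside. 0.28 to 0.46 kg, balanced at its middle. Origin: centre of the underside at foot level; z up. Either end may lead.
- tray: Fixed shallow stainless tray, 100 (x) x 150 (y), rim 8 high, 2 mm floor and walls, empty; farther from the robot than the lamp and block, left or right of the rack. Origin: centre of its underside; z up.
- rack: Rack of capped tubes standing between lamp and block: 170 (x) x 88 (y) x 60 high, tube caps reach 124 above the bench. Leave alone. Origin: centre of its underside.
- amber_bottle: Small brown reagent bottle, 48 across, 85 high, on the robot side of the rack. Leave alone. Origin: centre of its underside.
- slide_box: White and grey slide box, 99 x 84 x 34 high, on the other side from the tray. Leave alone. Origin: centre of its underside.
Not all that is in view belongs to the job. What is shaped like the lamp but blue or turquoise is not meant.

How it is judged (in metres and radians):
On the way, in this order (a step that is already met when the one before it is completed fails the run):
1. the lid lies flat in the tray, let go (x of lid in the frame of tray between -0.045 and 0.045 m and y of lid in the frame of tray between -0.07 and 0.07 m and z of lid in the frame of tray below 0.02 m and angle between the z axis of lid and the z axis of tray, either way round below 0.12 rad and contact force between lid and the fingers below 0.05 N and linear speed of lid below 0.02 m/s), for 0.2 s.
2. the lamp is lifted above the tubes in the rack (height (world z) of lamp above 0.124 m and contact force between lamp and the fingers above 1 N), for 0.05 s.
At the end, for the whole second after the job is handed in: Gripper holds the lamp still, level within 4.5 deg, its underside 7-25 mm above the chambers' top edges, centred within 12 mm along and 8 mm across the slide, within 7 deg of its direction, touching neither slide nor block; the lid lies flat (either way up), let go and still, in the tray (all of step 1 and x of lamp in the frame of chambers between -0.012 and 0.012 m and y of lamp in the frame of chambers between -0.008 and 0.008 m and z of lamp in the frame of chambers between 0.007 and 0.025 m and angle between the x axis of lamp and the x axis of block, either way round below 0.12 rad and angle between lamp's own z axis and vertical below 0.08 rad and linear speed of lamp below 0.02 m/s and contact force between lamp and the fingers above 1 N and contact force between lamp and block below 0.02 N); the arm keeps its last pose, push and grip.
It fails at once if the lamp touches the slide or the block (contact force between lamp and block above 0.3 N).
It fails at once if the lid is dropped into the tray (horizontal distance between lid and tray below 0.1 m and height (world z) of lid below 0.03 m and linear speed of lid above 0.6 m/s).
It fails at once if the rack, the brown bottle or the slide box is moved or tipped (distance of any of rack, amber_bottle, slide_box from where it was at the start of the episode above 0.015 m or angle between any of rack, amber_bottle's own z axis and vertical above 0.3 rad).
It also fails if it takes over 61 s, if anything falls off the work surface, if the arm or the gripper's body presses on something with over 40 N, if the wrist force passes 120 N, or if a joint passes its speed limit or range.

## Robot

A 6-joint arm with a two-finger parallel gripper is mounted at the origin on the work surface. World frame = base frame: x ahead of the robot, y to its left, z up, the work surface at z = 0. Lengths are in mm, angles in rad, forces in N, time in s.
With the tool pointing down it reaches from about 350 to 875 mm from the base axis. Payload 4.2 kg.
Tool frame: the origin (TCP) lies midway between the tips of the shut fingers; the grasp point (between the pads) lies 19 mm behind it; x points along the fingers, y is the direction in which the jaws open and shut, and the axes are right-handed (so a half turn about x gives the same grasp; the last joint's range is limited). The gripper opens to 85 mm and grips with 20 to 120 N. Pads are 22 mm wide; open, the fingers measure 114 mm over their backs; the gripper's body (76 mm by 85 mm) begins 54 mm behind the grasp point. The pads swing forward as they close: fully open they stand 13 mm farther back than shut.
Start: joints at [-0.976, 0.385, 0.008, 0, -1.194, -0.259], TCP at [205.968, -590.065, 200.812] pointing down, gripper open.
Joint ranges: [-3.14, 3.14], [-1.21, 2.06], [-1.07, 1.41], [-3.16, 2.05], [-2.99, -0.16], [-3.1, 3.1]. Speed limits (rad/s): [2.79, 2.79, 3.14, 3.14, 3.14, 3.14].

## Interface

Orientations are given as a unit quaternion [x, y, z, w].
In Python, from bench import readout, imaging, arm gives the robot as it stands.
- The arm moves only by the tool arm_command, never from a script. Its argument "increments" is a list of rows, each a list of 3 entries, a list of its own where there are three numbers: the turn, a rotation vector about the world's x, y, z in degrees, then the shift along the world's x, y, z in mm, then the closure, from 0 (fully open) to 1 (shut). In form: [[[ax, ay, az], [tx, ty, tz], fingers], ...]. A call has exactly 5 rows; each row is the pose to reach, as a shift and turn from the pose measured when the call began; what a row does not reach only later rows make up. A row lasts 1/10 s, in which the tool goes at most 50 mm and 8.59 degrees, less where a joint would pass 70% of its speed; a pose out of reach is approached as far as the arm can. A call with a gripper value outside its range is refused whole. The fingers move at their own pace and stop on an object; the grip force is fixed at half the most. Time passes only in rows, so rows that repeat a pose let the fingers close, or fill a call up. It gives the time, the measured TCP pose, the force and the opening at its end, in the units of the state.
- readout.read_state(): the state, without advancing time (a new reading comes with each control period).
- imaging.get_image(name): name is "scene" or "top" or "wrist"; returns (picture, depth): 400x640x3 uint8, blue, green, red; 400x640 float32, mm along the optical axis (not along the pixel's ray), 0 where there is no reading.
- imaging.camera_info(name): a dict with "vfov" (degrees; the focal length in pixels is half the picture's height over the tangent of half this angle, whatever the lens; pixels are square), "cx", "cy" (the principal point, pixels), "eye" and "rotation" of the camera in the world; the wrist camera has in their place "T_tool_cam" (4x4, takes a point from camera to tool coordinates, whose origin is the TCP and whose axes are the tool frame's). Camera axes: x right, y down, z forward; pixel columns grow to the right and rows downward; lengths in mm; the calibration is good to about 2 mm. A picture is of the moment at which its call begins: read the wrist's pose just before it. camera_info takes no time and is no camera call.
- arm.job_done(): hands the job in, once; it reports no verdict.
The state is a dict: "clock": time; "joints": joint angles; "joint_vel": joint speeds; "joint_efforts": joint torques, N m; "position": TCP position; "ee_rot": TCP orientation; "contact_force": force on the tool from outside, world axes, zero at the start; "wrist_torque": the same for the moment, N m; "gripper_width": finger opening in mm.
Only numpy, scipy, OpenCV 4.12 (cv2) and the standard library are available. Lean on these libraries where they do the work, as an engineer would, in place of code of your own. Each camera call takes 0.05 s, during which the arm holds its last target. There are 200 camera calls.

## Working session

There is one attempt and no reset: what is moved stays moved. The work goes in short steps, Python scripts to look and compute and a tool call to move; the robot and the scene stay as the last step left them, time stands still between calls to the robot, and variables do not carry over. Pictures are saved under pics/ and viewed, about 8 in all and at most 12, crops included, and the job is handed in when it is done.

Besides the shell and the picture viewer there is one more tool, called after ">>>" in YAML: its name, and indented under it one key for each argument. arm_command: Moves the arm, as the interface text tells. Its arguments: {"type":"object","properties":{"increments":{"type":"array","items":{"type":"array"}}},"required":["increments"]}

```bash
mkdir -p pics
cat > h.py <<'E'
import numpy as np, cv2
from bench import readout, imaging, arm
from scipy.spatial.transform import Rotation as R
def grab(name):
    s=readout.read_state(); im,d=imaging.get_image(name); c=imaging.camera_info(name)
    f=200/np.tan(np.radians(c["vfov"])/2)
    if name=="wrist":
        T=np.eye(4); T[:3,:3]=R.from_quat(s["ee_rot"]).as_matrix(); T[:3,3]=s["position"]
        T=T@np.array(c["T_tool_cam"])
    else:
        T=np.eye(4); T[:3,:3]=np.array(c["rotation"]); T[:3,3]=c["eye"]
    v,u=np.mgrid[:400,:640]
    P=np.dstack([(u-c["cx"])/f*d,(v-c["cy"])/f*d,d])@T[:3,:3].T+T[:3,3]
    P[d==0]=np.nan
    return im,d,P,s
def save(n,name):
    im,d,P,s=grab(name); cv2.imwrite(f"pics/{n}.png",im); np.savez(f"pics/{n}.npz",im=im,P=P); return im,P,s
E
python3 - <<'E'
from h import *
for n in("scene","top"):
    im,P,s=save(n,n)
    c=imaging.camera_info(n);print(c)
print(s)
E
```

```text
Traceback (most recent call last):
  File "h.py", line 17, in save
    im,d,P,s=grab(name); cv2.imwrite(f"pics/{n}.png",im); np.savez(f"pics/{n}.npz",im=im,P=P); return im,P,s
             ~~~~^^^^^^
  File "h.py", line 11, in grab
    T=np.eye(4); T[:3,:3]=np.array(c["rotation"]); T[:3,3]=c["eye"]
                 ~^^^^^^^
ValueError: could not broadcast input array from shape (4,) into shape (3,3)
```

```bash
sed -i 's/T\[:3,:3\]=np.array(c\["rotation"\])/T[:3,:3]=R.from_quat(c["rotation"]).as_matrix()/' h.py
python3 - <<'E'
from h import *
for n in("scene","top"):
    im,P,s=save(n,n)
    c=imaging.camera_info(n);print(c)
    z=P[...,2]; print(np.nanpercentile(z,[1,10,50,90,99]))
print(s)
E
```

```text
{'vfov': 45.77890102754962, 'cx': 319.0832272621232, 'cy': 203.1805511439735, 'eye': array([854.83751417, 596.41369715, 991.73998658]), 'rotation': array([ 0.26043718,  0.905338  , -0.32194224, -0.09428032])}
[-756.09090232 -611.75888047    1.26876271   98.58030332  397.90690942]
{'vfov': 47.37002344467701, 'cx': 321.99950031671835, 'cy': 191.8829914064608, 'eye': array([ 358.60940871,  -61.26831744, 1122.96610483]), 'rotation': array([ 0.7111517 , -0.70245773,  0.02037354, -0.0200329 ])}
[ -4.50082926  -2.1080332    1.32842983 593.14091663 732.93439086]
{'clock': 0.1, 'joints': array([-9.76374855e-01,  3.85514567e-01,  6.73454157e-03, -4.26488077e-04,
       -1.19397852e+00, -2.58596214e-01]), 'joint_vel': array([-1.06607246e-03, -1.46869131e-04,  3.08309950e-03,  1.78591706e-03,
        2.28042468e-03,  4.62647369e-05]), 'joint_efforts': array([-5.76540970e-04, -3.93319523e+01,  1.88928562e+01,  4.19793651e+00,
       -2.61056557e-03,  7.19573137e-06]), 'position': array([ 205.7824752 , -589.5313546 ,  199.80027343]), 'ee_rot': array([-0.11743053,  0.69733021,  0.11880969,  0.69701141]), 'contact_force': array([-0.8866016 , -0.84637457,  0.20247814]), 'wrist_torque': array([-0.03334204,  0.00700239, -0.02593505]), 'gripper_width': 85.72880218808531}
```

View pics/top.png

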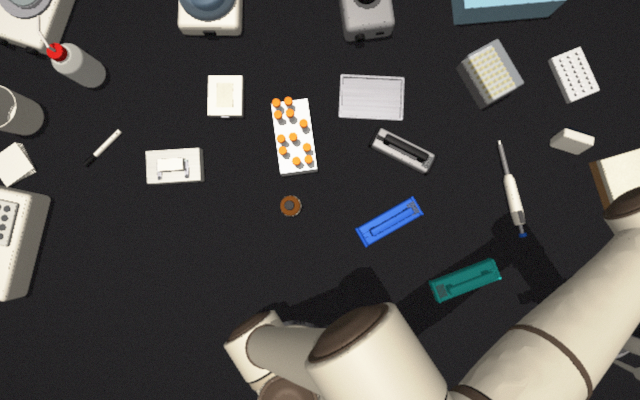

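View pics/scene.png

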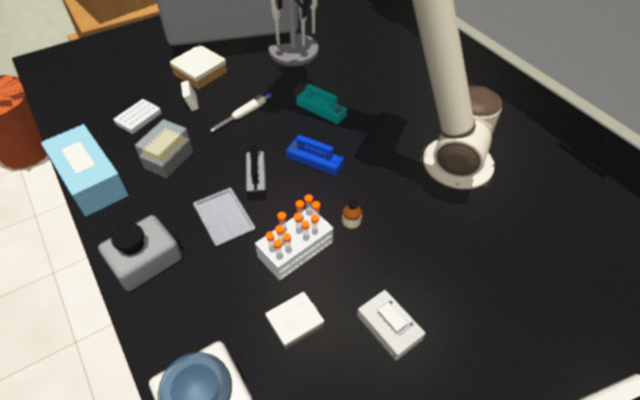

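Top view: the robot is at the bottom, with up = +x and right = −y. Lamp candidates are grey with black ends (403,150), blue (390,222) and turquoise (465,281); only the grey one fits. The block with its lid is at (174,166), tray (371,97), rack (295,137), bottle (291,206) and slide box (225,96).

Run:
```python
from h import *
D=np.load("pics/top.npz");P=D["P"];im=D["im"]
def m(name,u0,u1,v0,v1,z0,z1):
    Q=P[v0:v1,u0:u1].reshape(-1,3); Q=Q[(Q[:,2]>z0)&(Q[:,2]<z1)]
    r=cv2.minAreaRect(Q[:,:2].astype(np.float32)); print(name,len(Q),"c",np.round(r[0],1),"sz",np.round(r[1],1),"ang",round(r[2],1),"zmed",np.round(np.median(Q[:,2]),1))
m("block",135,215,140,195,25,45);m("lid",135,215,140,195,49,70)
m("tray",330,412,68,128,4.5,20)
m("lamp all",362,442,120,182,20,100);m("lamp hous",362,442,120,182,30,45);m("handle",362,442,120,182,70,95)
m("rack",262,325,90,182,50,68);m("caps",262,325,90,182,110,140);m("bottle",270,310,190,225,60,100);m("sbox",200,250,70,122,20,45)
a=cv2.resize(im[120:190,355:455],None,fx=4,fy=4,interpolation=cv2.INTER_CUBIC)
b=cv2.resize(im[130:200,125:225],None,fx=4,fy=4,interpolation=cv2.INTER_CUBIC)
cv2.imwrite("pics/crop.png",np.hstack([a,b]))
```

```text
block 1516 c [481.5 299. ] sz [ 80.5 132.1] ang 4.3 zmed 34.9
lid 316 c [481.6 297.9] sz [28.5 61.2] ang 4.4 zmed 56.0
tray 849 c [ 660.1 -178.9] sz [145.9 200.9] ang 0.6 zmed 7.0
lamp all 1435 c [ 524.4 -254.1] sz [161.9  51.6] ang 63.7 zmed 39.0
lamp hous 951 c [ 525.3 -252.6] sz [158.5  51.3] ang 63.7 zmed 37.9
handle 397 c [ 525.  -252.9] sz [109.1  19. ] ang 64.2 zmed 81.6
rack 1885 c [552.2   8.4] sz [170.1  87.9] ang 8.6 zmed 60.1
caps 689 c [552.3   8.5] sz [154.1  71.6] ang 9.5 zmed 123.7
bottle 160 c [388.7  14.2] sz [33.2 35.1] ang 60.0 zmed 74.2
sbox 1455 c [652.3 179. ] sz [102.5  84.4] ang 0.9 zmed 33.8
```

View pics/crop.png

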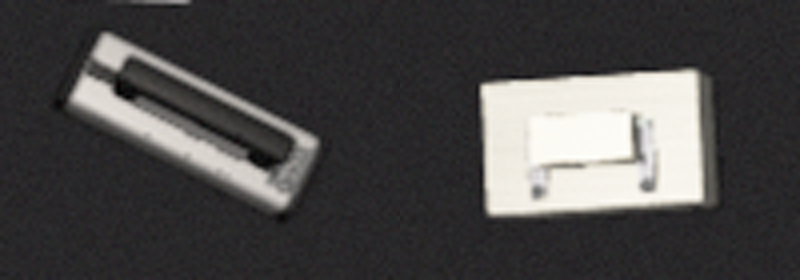

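The crop shows the lamp (left; grey housing, black handle and ends) and the block with the white lid (right; two clips on its near side). The rectangle sizes match the given dimensions. Next I'll re-measure the tray without the lamp's points and work out the move to the lid.

Run:
```python
from h import *
P=np.load("pics/top.npz")["P"]
Q=P[66:122,332:410].reshape(-1,3);Q=Q[(Q[:,2]>4.5)&(Q[:,2]<20)&(Q[:,0]<740)]
r=cv2.minAreaRect(Q[:,:2].astype(np.float32));print("tray",r,np.median(Q,0))
s=readout.read_state();M=R.from_quat(s["ee_rot"]).as_matrix();print(M.round(3))
print("jaw yaw",np.degrees(np.arctan2(M[1,1],M[0,1])),s["joints"])
print(imaging.camera_info("wrist"))
```

```text
tray ((667.642578125, -180.77731323242188), (190.55284118652344, 130.93592834472656), 87.47241973876953) [ 662.92939344 -182.56590425    7.04092986]
[[-0.001 -0.329  0.944]
 [ 0.002  0.944  0.329]
 [-1.     0.002 -0.   ]]
jaw yaw 109.2350652317116 [-9.76377861e-01  3.85411141e-01  6.89894355e-03 -3.32265985e-04
 -1.19400702e+00 -2.58580602e-01]
{'vfov': 64.35926187348137, 'cx': 319.79467602343396, 'cy': 201.48192707245218, 'T_tool_cam': array([[-1.15249117e-03, -2.79532754e-01,  9.60135465e-01,
        -1.73866656e+02],
       [ 9.99999330e-01, -4.28938029e-04,  1.07546092e-03,
        -1.52768449e-02],
       [ 1.11212060e-04,  9.60136061e-01,  2.79533061e-01,
        -7.12100911e+01],
       [ 0.00000000e+00,  0.00000000e+00,  0.00000000e+00,
         1.00000000e+00]])}
```

>>> arm_command:
  increments:
    - [[0,0,8],[35,35,10],0]
    - [[0,0,16],[70,75,20],0]
    - [[0,0,24],[105,115,30],0]
    - [[0,0,32],[135,150,40],0]
    - [[0,0,38],[160,190,50],0]

```text
clock: 0.65
position: [364.8, -401.4, 249.1]
ee_rot: [-0.339, 0.62, 0.341, 0.62]
contact_force: [0.3, 0.3, 0.1]
gripper_width: 85.6
```

>>> arm_command:
  increments:
    - [[0,0,8],[18,45,0],0]
    - [[0,0,16],[36,90,0],0]
    - [[0,0,24],[54,135,0],0]
    - [[0,0,32],[70,180,0],0]
    - [[0,0,37],[84,230,0],0]

```text
clock: 1.15
position: [448.6, -171.3, 248.9]
ee_rot: [-0.52, 0.479, 0.521, 0.478]
contact_force: [1.8, 0.0, -0.3]
gripper_width: 85.2
```

>>> arm_command:
  increments:
    - [[0,0,0],[5,48,0],0]
    - [[0,0,0],[10,96,0],0]
    - [[0,0,0],[15,144,0],0]
    - [[0,0,0],[20,192,0],0]
    - [[0,0,0],[25,240,0],0]

```text
clock: 1.65
position: [473.2, 70.7, 249.0]
ee_rot: [-0.52, 0.479, 0.521, 0.478]
contact_force: [0.9, -0.7, -0.2]
gripper_width: 85.1
```

Tracking is good. Moving above the lid and taking one close look.

>>> arm_command:
  increments:
    - [[0,0,0],[2,48,-10],0]
    - [[0,0,0],[4,96,-30],0]
    - [[0,0,0],[6,144,-60],0]
    - [[0,0,0],[8,190,-90],0]
    - [[0,0,0],[8,227,-110],0]

```text
clock: 2.15
position: [480.5, 293.4, 140.9]
ee_rot: [-0.52, 0.479, 0.521, 0.478]
contact_force: [0.6, -0.1, -0.1]
gripper_width: 85.8
```

Run:
```python
from h import *
im,P,s=save("w1","wrist");M=R.from_quat(s["ee_rot"]).as_matrix()
print(s["position"],np.degrees(np.arctan2(M[1,1],M[0,1])),M[:,0],s["gripper_width"])
for n,z0,z1 in(("lid",50,62),("blk",30,40)):
    k=(P[...,2]>z0)&(P[...,2]<z1)&(abs(P[...,0]-481)<60)&(abs(P[...,1]-298)<90)
    n_,L,st,_=cv2.connectedComponentsWithStats(k.astype(np.uint8)); i=1+np.argmax(st[1:,4])
    Q=P[L==i]; print(n,len(Q),cv2.minAreaRect(Q[:,:2].astype(np.float32)),np.median(Q,0))
```

```text
[480.52815208 293.43088789 140.88314212] -175.22597452546665 [-2.57109153e-03 -4.16346175e-04 -9.99996608e-01] 85.787204250209
lid 2301 ((479.992431640625, 298.5430908203125), (27.98427391052246, 60.3455810546875), 4.080106258392334) [480.2859738  296.69103199  56.88759975]
blk 9609 ((480.1172790527344, 298.5343322753906), (80.10316467285156, 129.929443359375), 4.403717041015625) [481.68789759 286.37885505  35.9128191 ]
```

View pics/w1.png

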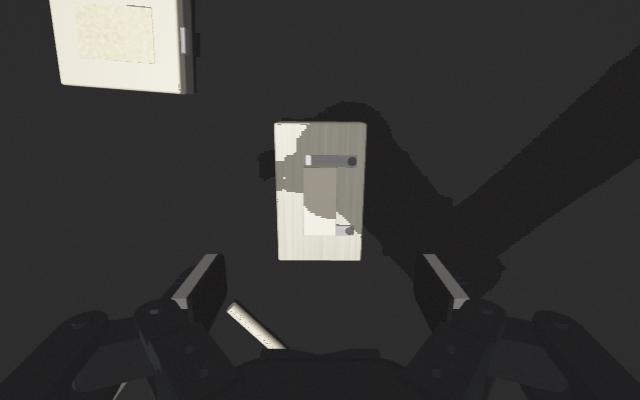

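The wrist view shows the lid centred at pixel (320,202), with clips at its ends (330,160) and (348,230), clear of where the pads will go. Both cameras put the lid at (480,298).

>>> arm_command:
  increments:
    - [[0,0,0],[0,5,-30],0]
    - [[0,0,0],[0,5,-65],0]
    - [[0,0,0],[0,5,-90],0.2]
    - [[0,0,0],[0,5,-99],0.3]
    - [[0,0,0],[0,5,-99],0.4]

```text
clock: 2.7
position: [478.9, 301.8, 35.8]
ee_rot: [-0.52, 0.481, 0.522, 0.475]
contact_force: [0.7, -0.2, 0.3]
gripper_width: 51.5
```

>>> arm_command:
  increments:
    - [[0,0,0],[0,0,0],0.6]
    - [[0,0,0],[0,0,0],0.7]
    - [[0,0,0],[0,0,0],0.8]
    - [[0,0,0],[0,0,0],0.9]
    - [[0,0,0],[0,0,0],1]

```text
clock: 3.2
position: [479.1, 302.0, 36.4]
ee_rot: [-0.52, 0.481, 0.522, 0.475]
contact_force: [0.0, 0.5, 0.1]
gripper_width: -0.0
```

The gripper shut to 0, so something is off. Looking.

Run:
```python
from h import *
im,P,s=save("w2","wrist");M=R.from_quat(s["ee_rot"]).as_matrix()
print(s["joints"],s["position"],np.degrees(np.arctan2(M[1,1],M[0,1])),M[:,0],s["gripper_width"],s["contact_force"])
im2,P2,_=save("t2","top")
for n,z0,z1 in(("lid",47,62),("blk",30,40)):
  for X in(P,P2):
    k=(X[...,2]>z0)&(X[...,2]<z1)&(abs(X[...,0]-481)<60)&(abs(X[...,1]-298)<90)
    Q=X[k]; print(n,len(Q),cv2.minAreaRect(Q[:,:2].astype(np.float32)),np.median(Q,0)) if len(Q) else 0
cv2.imwrite("pics/c2.png",np.vstack([cv2.resize(im,(480,300)),cv2.resize(im2[90:240,100:340],(480,300),interpolation=cv2.INTER_CUBIC)]))
```

```text
[ 0.84662162  0.46183485 -0.33380946 -0.0042256  -0.78356984 -0.75719397] [479.14569703 302.00358233  36.36164626] -175.04925118013253 [-0.00780792 -0.00432595 -0.99996016] -0.04326782967955797 [0.00973854 0.45788587 0.12946088]
lid 3450 ((480.9168395996094, 286.0252990722656), (28.117055892944336, 35.94032669067383), 4.465478897094727) [481.36270485 282.67997964  56.75038863]
lid 178 ((481.70465087890625, 290.79241943359375), (28.344924926757812, 45.29243469238281), 2.901252269744873) [480.98702092 283.64035747  55.63824873]
blk 17991 ((480.75506591796875, 288.3614807128906), (80.356689453125, 109.85586547851562), 4.527929782867432) [485.01031282 266.80743352  35.85968091]
blk 915 ((481.5937805175781, 298.4752197265625), (80.02245330810547, 131.28858947753906), 4.177942752838135) [481.06014699 266.6523359   35.0893421 ]
```

View pics/c2.png

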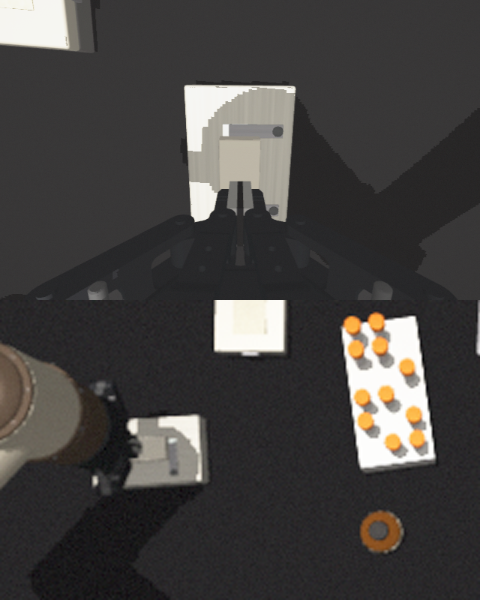

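Run:
```python
from h import *
D=np.load("pics/w2.npz");P=D["P"]
for v in range(180,300,6): print(v,P[v,[314,320,326]].round(0).tolist())
c=D["im"][150:330,230:410];cv2.imwrite("pics/c3.png",cv2.resize(c,(540,540),interpolation=cv2.INTER_CUBIC))
```

```text
180 [[485.0, 269.0, 39.0], [482.0, 269.0, 39.0], [478.0, 269.0, 39.0]]
186 [[485.0, 269.0, 54.0], [482.0, 268.0, 55.0], [479.0, 268.0, 54.0]]
192 [[485.0, 272.0, 56.0], [482.0, 271.0, 58.0], [479.0, 271.0, 56.0]]
198 [[484.0, 275.0, 56.0], [481.0, 274.0, 57.0], [478.0, 274.0, 57.0]]
204 [[484.0, 278.0, 57.0], [481.0, 278.0, 56.0], [478.0, 277.0, 57.0]]
210 [[484.0, 280.0, 58.0], [481.0, 281.0, 56.0], [478.0, 280.0, 57.0]]
216 [[484.0, 284.0, 56.0], [480.0, 284.0, 56.0], [477.0, 284.0, 56.0]]
222 [[483.0, 288.0, 56.0], [480.0, 287.0, 57.0], [477.0, 287.0, 56.0]]
228 [[483.0, 291.0, 57.0], [480.0, 290.0, 58.0], [477.0, 290.0, 57.0]]
234 [[483.0, 294.0, 57.0], [480.0, 294.0, 56.0], [477.0, 293.0, 56.0]]
240 [[482.0, 297.0, 57.0], [479.0, 297.0, 56.0], [476.0, 297.0, 56.0]]
246 [[483.0, 291.0, 77.0], [480.0, 291.0, 77.0], [477.0, 291.0, 78.0]]
252 [[483.0, 292.0, 83.0], [480.0, 291.0, 84.0], [477.0, 291.0, 83.0]]
258 [[483.0, 292.0, 88.0], [480.0, 291.0, 89.0], [478.0, 291.0, 89.0]]
264 [[483.0, 292.0, 94.0], [480.0, 291.0, 95.0], [478.0, 291.0, 95.0]]
270 [[482.0, 292.0, 99.0], [480.0, 291.0, 100.0], [478.0, 291.0, 100.0]]
276 [[482.0, 291.0, 104.0], [480.0, 292.0, 104.0], [478.0, 292.0, 103.0]]
282 [[482.0, 293.0, 105.0], [480.0, 293.0, 105.0], [478.0, 293.0, 105.0]]
288 [[482.0, 295.0, 106.0], [480.0, 296.0, 105.0], [478.0, 291.0, 113.0]]
294 [[482.0, 296.0, 110.0], [480.0, 298.0, 105.0], [478.0, 292.0, 116.0]]
```

View pics/c3.png

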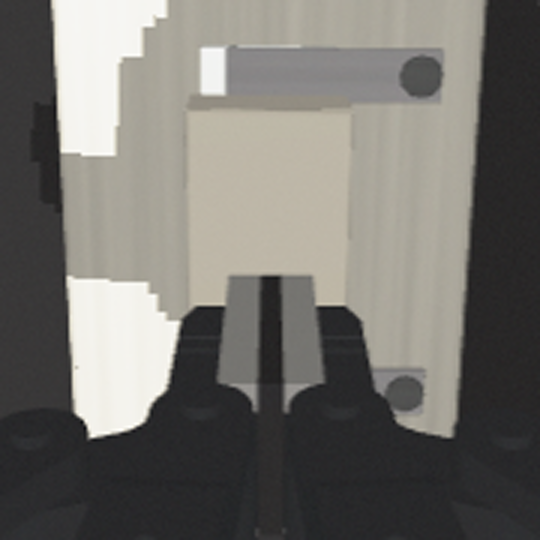

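The wrist depth shows the shut fingertips 35–37 mm higher than the reported TCP (tips at z≈73, reading 36). The fingers therefore closed above the lid, which hasn't moved. I'll use that measured offset, reopen and go down slowly while watching the force.

>>> arm_command:
  increments:
    - [[0,0,0],[1,-3,0],0.3]
    - [[0,0,0],[1,-3,0],0.3]
    - [[0,0,0],[1,-3,0],0.3]
    - [[0,0,0],[1,-3,-6],0.3]
    - [[0,0,0],[1,-3,-12],0.3]

```text
clock: 3.8
position: [480.0, 298.9, 23.6]
ee_rot: [-0.52, 0.481, 0.522, 0.475]
contact_force: [0.3, -0.0, -0.4]
gripper_width: 60.0
```

>>> arm_command:
  increments:
    - [[0,0,0],[0,0,-6],0.3]
    - [[0,0,0],[0,0,-12],0.3]
    - [[0,0,0],[0,0,-15],0.3]
    - [[0,0,0],[0,0,-15],0.3]
    - [[0,0,0],[0,0,-15],0.3]

```text
clock: 4.3
position: [480.1, 299.0, 8.6]
ee_rot: [-0.52, 0.481, 0.522, 0.475]
contact_force: [-0.1, 0.5, 0.3]
gripper_width: 59.7
```

Run:
```python
from h import *
im,P,s=save("w3","wrist")
print(s["position"],s["gripper_width"],s["contact_force"])
Q=P[230:300,250:390];print(cv2.minAreaRect(P[(abs(P[...,2]-57)<4)&(abs(P[...,0]-481)<40)&(P[...,1]<297)][:,:2].astype(np.float32)))
cv2.imwrite("pics/c4.png",cv2.resize(im[150:330,210:430],(660,540),interpolation=cv2.INTER_CUBIC))
for u in range(250,400,8): print(u,P[236:300:12,u].round(0)[:,[0,2]].tolist())
```

```text
[480.10031462 298.98208223   8.60895923] 59.74265344186012 [-0.0500777   0.53827969  0.33570047]
((480.9429016113281, 282.0808410644531), (29.820920944213867, 79.78340148925781), 89.95757293701172)
250 [[515.0, 36.0], [512.0, 52.0], [511.0, 58.0], [510.0, 60.0], [510.0, 60.0], [510.0, 62.0]]
258 [[511.0, 36.0], [511.0, 36.0], [511.0, 36.0], [511.0, 36.0], [511.0, 36.0], [510.0, 37.0]]
266 [[508.0, 35.0], [507.0, 35.0], [507.0, 36.0], [507.0, 36.0], [506.0, 35.0], [506.0, 37.0]]
274 [[503.0, 37.0], [503.0, 37.0], [503.0, 35.0], [503.0, 36.0], [502.0, 36.0], [502.0, 35.0]]
282 [[500.0, 35.0], [499.0, 35.0], [499.0, 37.0], [499.0, 35.0], [498.0, 36.0], [498.0, 36.0]]
290 [[494.0, 56.0], [494.0, 58.0], [494.0, 57.0], [493.0, 57.0], [493.0, 56.0], [493.0, 57.0]]
298 [[491.0, 56.0], [491.0, 57.0], [490.0, 56.0], [490.0, 57.0], [490.0, 57.0], [489.0, 57.0]]
306 [[488.0, 57.0], [487.0, 56.0], [487.0, 57.0], [486.0, 57.0], [486.0, 58.0], [486.0, 57.0]]
314 [[484.0, 57.0], [484.0, 56.0], [483.0, 56.0], [483.0, 58.0], [482.0, 57.0], [482.0, 57.0]]
322 [[481.0, 56.0], [480.0, 56.0], [480.0, 57.0
[... 199 characters left out ...]
, 57.0], [472.0, 57.0], [471.0, 57.0]]
346 [[471.0, 58.0], [470.0, 57.0], [470.0, 57.0], [469.0, 56.0], [468.0, 56.0], [468.0, 57.0]]
354 [[464.0, 36.0], [463.0, 37.0], [463.0, 36.0], [462.0, 35.0], [461.0, 35.0], [460.0, 36.0]]
362 [[460.0, 36.0], [459.0, 36.0], [458.0, 36.0], [457.0, 35.0], [457.0, 36.0], [456.0, 37.0]]
370 [[456.0, 36.0], [455.0, 36.0], [454.0, 36.0], [454.0, 37.0], [452.0, 35.0], [452.0, 36.0]]
378 [[452.0, 36.0], [451.0, 36.0], [450.0, 35.0], [449.0, 36.0], [448.0, 36.0], [447.0, 36.0]]
386 [[448.0, 35.0], [451.0, 51.0], [451.0, 53.0], [451.0, 54.0], [450.0, 56.0], [450.0, 57.0]]
394 [[444.0, 36.0], [448.0, 52.0], [451.0, 64.0], [nan, nan], [451.0, 70.0], [450.0, 71.0]]
```

View pics/c4.png

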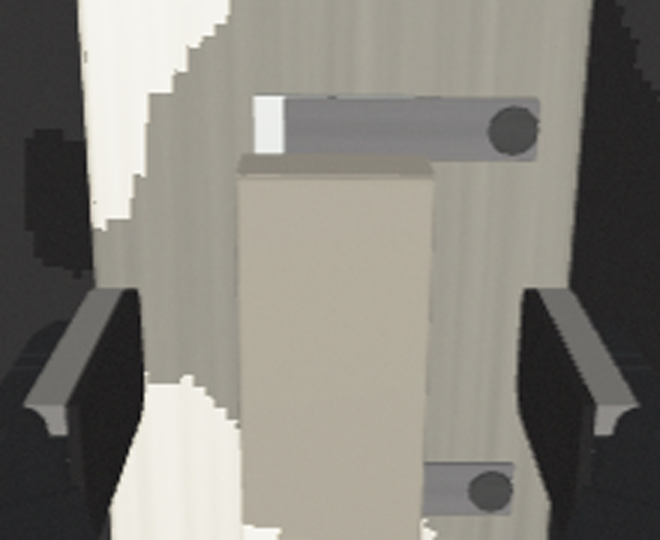

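The pads now straddle the lid (their tips at z≈50, going down to about 44 as they close). Lowering 2 mm and closing.

>>> arm_command:
  increments:
    - [[0,0,0],[0,0,-2],0.4]
    - [[0,0,0],[0,0,-2],0.5]
    - [[0,0,0],[0,0,-2],0.6]
    - [[0,0,0],[0,0,-2],0.8]
    - [[0,0,0],[0,0,-2],1]

```text
clock: 4.85
position: [480.4, 299.3, 7.2]
ee_rot: [-0.52, 0.481, 0.522, 0.475]
contact_force: [-0.5, 0.6, 1.9]
gripper_width: 26.6
```

>>> arm_command:
  increments:
    - [[0,0,0],[0,0,0],1]
    - [[0,0,0],[0,0,0],1]
    - [[0,0,0],[0,0,5],1]
    - [[0,0,0],[0,0,12],1]
    - [[0,0,0],[0,0,20],1]

```text
clock: 5.35
position: [480.4, 299.3, 27.7]
ee_rot: [-0.52, 0.481, 0.522, 0.475]
contact_force: [-0.0, 0.9, -0.7]
gripper_width: 26.7
```

Run:
```python
from h import *
im,P,s=save("w4","wrist")
print(s["position"],s["gripper_width"],s["contact_force"])
k=(P[...,2]>60)&(P[...,2]<85)&(abs(P[...,0]-481)<18)&(P[...,1]<286)
print(k.sum(),np.median(P[k],0) if k.any() else 0, cv2.minAreaRect(P[k][:,:2].astype(np.float32)))
Q=P[k];print(np.linalg.lstsq(np.c_[Q[:,:2]-Q[:,:2].mean(0),np.ones(len(Q))],Q[:,2],rcond=None)[0])
```

```text
[480.39176976 299.27865519  27.69190942] 26.71839524646261 [-0.00794216  0.89699514 -0.68871378]
3148 [482.16861136 275.19475987  77.23536485] ((482.4329833984375, 277.50201416015625), (28.164207458496094, 18.774658203125), 3.903913736343384)
[-2.29389884e-02  2.55991950e-01  7.62394789e+01]
```

The lid came up with the fingers (top at z≈76, opening 26.7). Carrying it high over the rack to the tray at (662,−181).

>>> arm_command:
  increments:
    - [[0,0,0],[0,0,35],1]
    - [[0,0,0],[0,0,75],1]
    - [[0,0,0],[5,-10,115],1]
    - [[0,0,0],[15,-30,140],1]
    - [[0,0,0],[30,-65,145],1]

```text
clock: 5.9
position: [513.4, 237.0, 179.3]
ee_rot: [-0.522, 0.475, 0.522, 0.478]
contact_force: [1.7, -0.2, -1.3]
gripper_width: 26.7
```

>>> arm_command:
  increments:
    - [[0,0,0],[15,-42,0],1]
    - [[0,0,0],[30,-84,0],1]
    - [[0,0,0],[45,-126,0],1]
    - [[0,0,0],[60,-168,0],1]
    - [[0,0,0],[75,-210,0],1]

```text
clock: 6.4
position: [588.7, 25.3, 179.9]
ee_rot: [0.522, -0.475, -0.522, -0.479]
contact_force: [0.3, 0.5, 0.1]
gripper_width: 27.1
```

>>> arm_command:
  increments:
    - [[0,0,0],[15,-42,0],1]
    - [[0,0,0],[30,-84,0],1]
    - [[0,0,0],[45,-126,0],1]
    - [[0,0,0],[60,-165,0],1]
    - [[0,0,0],[75,-195,0],1]

```text
clock: 6.9
position: [663.8, -172.3, 180.3]
ee_rot: [0.522, -0.475, -0.522, -0.479]
contact_force: [-0.1, 1.3, -0.6]
gripper_width: 26.5
```

Run:
```python
from h import *
im,P,s=save("w5","wrist")
M=R.from_quat(s["ee_rot"]).as_matrix();print(s["position"],np.degrees(np.arctan2(M[1,1],M[0,1])),M[:,0])
Z=P[...,2];k=(Z>0.5)&(Z<14)&(abs(P[...,0]-661)<70)&(abs(P[...,1]+181)<95)&(im.max(2)>70)
n,L,st,_=cv2.connectedComponentsWithStats(k.astype(np.uint8));i=1+np.argmax(st[1:,4]);Q=P[L==i]
print("tray",len(Q),cv2.minAreaRect(Q[:,:2].astype(np.float32)),np.percentile(Q,[1,50,99],axis=0).round(1))
k=(Z>205)&(Z<245)&(abs(P[...,0]-663)<18)&(P[...,1]<-188);Q=P[k]
print("lid",len(Q),cv2.minAreaRect(Q[:,:2].astype(np.float32)),np.percentile(Q,[2,25,50,75,98],axis=0).round(1).tolist())
cv2.imwrite("pics/w5.png",im)
```

```text
[ 663.83259822 -172.27534226  180.30429581] -174.88354593895505 [ 0.00416781  0.00379071 -0.99998413]
tray 12199 ((658.9471435546875, -178.49801635742188), (164.295654296875, 113.3194351196289), 87.80172729492188) [[ 604.2 -258.8    0.9]
 [ 659.9 -199.1    3.1]
 [ 713.9 -105.4   10.3]]
lid 2836 ((665.5069580078125, -195.44273376464844), (28.04013442993164, 16.88711929321289), 4.375965118408203) [[652.2, -204.2, 217.8], [658.3, -202.0, 229.0], [665.2, -197.8, 229.6], [672.3, -192.9, 230.1], [678.9, -188.5, 230.9]]
```

View pics/w5.png

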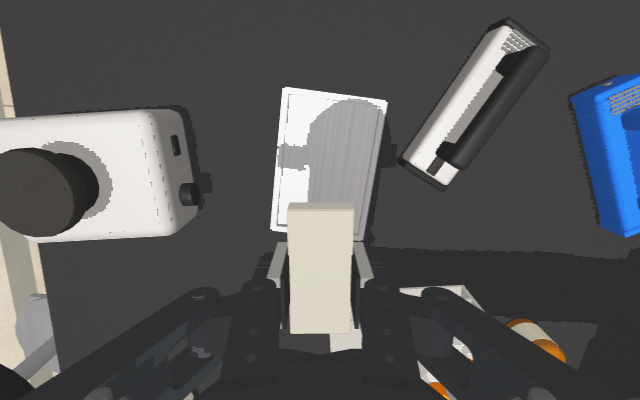

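Wrist view: the lid is held level at (320,270) above the tray (330,165), with the lamp at (475,105). The lid's bottom is 36 mm above the reading, so I'll set it down at a reading of about −33.

>>> arm_command:
  increments:
    - [[0,0,0],[-1,-4,-35],1]
    - [[0,0,0],[-2,-8,-70],1]
    - [[0,0,0],[-4,-8,-105],1]
    - [[0,0,0],[-4,-8,-140],1]
    - [[0,0,0],[-4,-8,-165],1]

```text
clock: 7.45
position: [660.1, -183.9, 12.3]
ee_rot: [0.521, -0.477, -0.521, -0.479]
contact_force: [-0.6, 0.6, 0.4]
gripper_width: 26.5
```

>>> arm_command:
  increments:
    - [[0,0,0],[0,0,-10],1]
    - [[0,0,0],[0,0,-20],1]
    - [[0,0,0],[0,0,-30],1]
    - [[0,0,0],[0,0,-35],1]
    - [[0,0,0],[0,0,-35],1]

```text
clock: 7.95
position: [660.1, -183.8, -22.8]
ee_rot: [0.521, -0.477, -0.521, -0.479]
contact_force: [0.5, -0.5, 1.4]
gripper_width: 26.8
```

>>> arm_command:
  increments:
    - [[0,0,0],[0,0,-3],1]
    - [[0,0,0],[0,0,-6],1]
    - [[0,0,0],[0,0,-9],1]
    - [[0,0,0],[0,0,-10.5],1]
    - [[0,0,0],[0,0,-10.5],1]

```text
clock: 8.45
position: [660.8, -183.9, -28.5]
ee_rot: [0.522, -0.477, -0.521, -0.479]
contact_force: [-6.2, 3.0, 17.5]
gripper_width: 26.7
```

Run:
```python
from h import *
im,P,s=save("w6","wrist");print(s["position"],s["contact_force"],s["gripper_width"])
Z=P[...,2];k=(Z>10)&(Z<30)&(abs(P[...,0]-661)<15)&(P[...,1]<-197)&(P[...,1]>-230);print(k.sum(),np.percentile(P[k],[2,25,50,75,98],axis=0).round(1).tolist())
```

```text
[ 660.80899912 -183.9444954   -28.51521545] [-6.18001758  2.95870216 17.49405681] 26.65270325603145
3080 [[648.9, -215.6, 11.6], [655.0, -212.8, 20.4], [661.8, -207.6, 20.9], [668.8, -202.4, 21.4], [675.3, -197.4, 22.2]]
```

Contact at 17 N: the fingertips reached the tray floor with the lid about 5 mm above it. I'll ease up 1 mm and open a little; a 5 mm drop is harmless.

>>> arm_command:
  increments:
    - [[0,0,0],[0,0,1.5],1]
    - [[0,0,0],[0,0,1.5],0.6]
    - [[0,0,0],[0,0,1.5],0.5]
    - [[0,0,0],[0,0,1.5],0.45]
    - [[0,0,0],[0,0,1.5],0.45]

```text
clock: 9.0
position: [660.4, -183.9, -27.8]
ee_rot: [0.522, -0.477, -0.521, -0.479]
contact_force: [-0.3, 0.7, 0.3]
gripper_width: 46.9
```

>>> arm_command:
  increments:
    - [[0,0,0],[0,0,10],0.45]
    - [[0,0,0],[0,0,30],0.45]
    - [[0,0,0],[0,0,60],0.3]
    - [[0,0,0],[0,0,95],0]
    - [[0,0,0],[0,0,120],0]

```text
clock: 9.5
position: [661.5, -184.2, 95.5]
ee_rot: [0.523, -0.476, -0.52, -0.479]
contact_force: [0.8, -0.1, 0.3]
gripper_width: 84.7
```

Run:
```python
from h import *
im,P,s=save("w7","wrist");print(s["position"],s["contact_force"],s["gripper_width"])
Z=P[...,2];k=(Z>12)&(Z<30)&(abs(P[...,0]-660)<50)&(abs(P[...,1]+180)<75)
print("lid",k.sum(),cv2.minAreaRect(P[k][:,:2].astype(np.float32)),np.percentile(P[k],[2,50,98],axis=0).round(1).tolist())
Q=P[k];print(np.linalg.lstsq(np.c_[Q[:,:2]-Q[:,:2].mean(0),np.ones(len(Q))],Q[:,2],rcond=None)[0])
cv2.imwrite("pics/w7s.png",im)
```

```text
[ 661.46700573 -184.24553777   95.45293509] [ 0.79519766 -0.05530957  0.28912134] 84.69726689189261
lid 2337 ((661.8927612304688, -184.75172424316406), (27.669265747070312, 60.58760070800781), 4.129116058349609) [[648.2, -214.0, 14.4], [662.3, -186.6, 15.9], [676.0, -156.6, 17.2]]
[1.65029832e-03 1.65382204e-03 1.58745720e+01]
```

View pics/w7s.png

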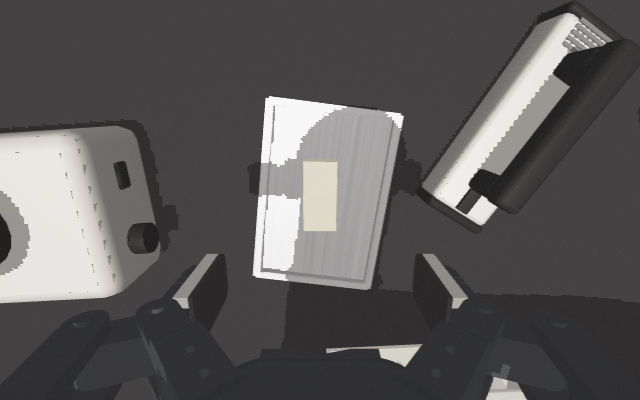

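The lid lies flat in the tray at (662,−185) with its top at 15.9, level and released. Next, the lamp: go above its handle at (525,−253), jaw turned −31°.

>>> arm_command:
  increments:
    - [[0,0,-7],[-30,-15,10],0]
    - [[0,0,-14],[-62,-31,15],0]
    - [[0,0,-21],[-95,-48,15],0]
    - [[0,0,-28],[-120,-62,15],0]
    - [[0,0,-31],[-136,-69,15],0]

```text
clock: 10.05
position: [526.0, -254.8, 115.9]
ee_rot: [-0.378, 0.599, 0.369, 0.602]
contact_force: [0.5, 0.2, -1.1]
gripper_width: 85.4
```

>>> arm_command:
  increments:
    - [[0,0,0],[0,0,0],0]
    - [[0,0,0],[0,0,0],0]
    - [[0,0,0],[0,0,0],0]
    - [[0,0,0],[0,0,0],0]
    - [[0,0,0],[0,0,0],0]

```text
clock: 10.55
position: [526.6, -254.4, 115.7]
ee_rot: [-0.378, 0.598, 0.369, 0.602]
contact_force: [-0.3, 0.8, -0.7]
gripper_width: 85.4
```

Run:
```python
from h import *
im,P,s=save("w8","wrist");M=R.from_quat(s["ee_rot"]).as_matrix()
print(s["position"],np.degrees(np.arctan2(M[1,1],M[0,1]))%360,M[:,0],s["gripper_width"])
for n,a,b in(("handle",75,90),("hous",33,44)):
    Z=P[...,2];k=(Z>a)&(Z<b)&(np.hypot(P[...,0]-525,P[...,1]+253)<95);Q=P[k]
    print(n,len(Q),cv2.minAreaRect(Q[:,:2].astype(np.float32)),np.median(Q,0))
```

```text
[ 526.61553423 -254.41864574  115.68396079] 153.85077261676244 [ 0.01074032 -0.00824577 -0.99990832] 85.39041471921698
handle 3857 ((523.8070678710938, -254.67422485351562), (108.88124084472656, 17.793567657470703), 63.574981689453125) [ 521.42457749 -259.71575328   82.48658517]
hous 7457 ((524.00537109375, -254.66229248046875), (158.83860778808594, 51.203956604003906), 63.3916015625) [ 514.76095849 -275.00191527   38.62783771]
```

>>> arm_command:
  increments:
    - [[0.5,0.6,-0.4],[-2.5,0,-20],0]
    - [[0.5,0.6,-0.4],[-2.5,0,-45],0]
    - [[0.5,0.6,-0.4],[-2.5,0,-70],0]
    - [[0.5,0.6,-0.4],[-2.5,0,-85],0.2]
    - [[0.5,0.6,-0.4],[-2.5,0,-91],0.3]

```text
clock: 11.1
position: [522.2, -253.9, 21.7]
ee_rot: [-0.37, 0.603, 0.373, 0.6]
contact_force: [-0.0, 0.0, 0.4]
gripper_width: 60.3
```

>>> arm_command:
  increments:
    - [[0,0,0],[0,0,0],0.4]
    - [[0,0,0],[0,0,0],0.55]
    - [[0,0,0],[0,0,0],0.7]
    - [[0,0,0],[0,0,0],0.85]
    - [[0,0,0],[0,0,0],1]

```text
clock: 11.6
position: [523.2, -254.1, 22.6]
ee_rot: [-0.371, 0.602, 0.373, 0.601]
contact_force: [1.4, -0.3, 0.6]
gripper_width: 17.1
```

>>> arm_command:
  increments:
    - [[0,0,0],[0,0,0],1]
    - [[0,0,0],[0,0,0],1]
    - [[0,0,0],[0,0,0],1]
    - [[0,0,0],[0,0,3],1]
    - [[0,0,0],[0,0,8],1]

```text
clock: 12.1
position: [521.9, -253.8, 29.7]
ee_rot: [-0.37, 0.603, 0.373, 0.6]
contact_force: [0.2, 0.9, -4.1]
gripper_width: 16.9
```

Run:
```python
from h import *
im,P,s=save("w9","wrist");M=R.from_quat(s["ee_rot"]).as_matrix()
print(s["position"],np.degrees(np.arctan2(M[1,1],M[0,1]))%360,M[:,0],s["gripper_width"],s["contact_force"],s["wrist_torque"])
cv2.imwrite("pics/w9s.png",im)
```

```text
[ 521.85313756 -253.75398744   29.72081049] 153.3975380637863 [-0.00555326  0.0023518  -0.99998181] 16.933345611736932 [ 0.18804415  0.88090403 -4.14741378] [-0.04200287 -0.02149464  0.0192991 ]
```

View pics/w9s.png

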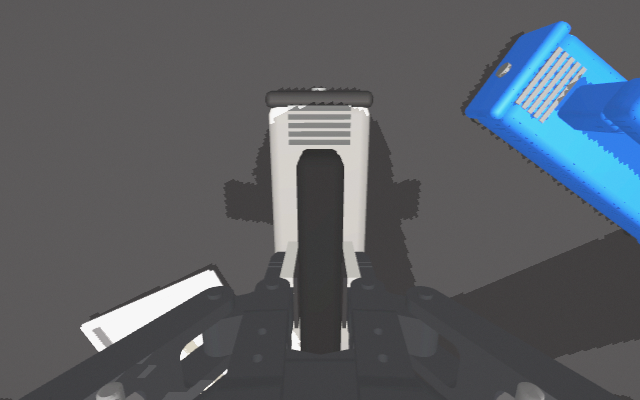

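The pads hold the handle at (320,270), opening 16.9, with about 4 N of weight taken. Lifting clear and then carrying.

>>> arm_command:
  increments:
    - [[0,0,0],[0,0,25],1]
    - [[0,0,0],[0,0,60],1]
    - [[0,0,0],[0,0,100],1]
    - [[0,0,0],[0,0,140],1]
    - [[0,0,0],[0,0,175],1]

```text
clock: 12.65
position: [522.5, -254.0, 208.0]
ee_rot: [-0.371, 0.602, 0.373, 0.601]
contact_force: [1.6, -1.1, -4.7]
gripper_width: 17.0
```

>>> arm_command:
  increments:
    - [[0,0,0],[0,0,10],1]
    - [[0,0,1],[0,15,15],1]
    - [[0,0,3],[0,40,15],1]
    - [[0,0,6],[-2,75,15],1]
    - [[0,0,9],[-4,115,15],1]

```text
clock: 13.15
position: [516.6, -137.5, 220.1]
ee_rot: [-0.416, 0.572, 0.42, 0.569]
contact_force: [0.2, 0.8, -4.3]
gripper_width: 16.9
```

>>> arm_command:
  increments:
    - [[0,0,3],[-4,38,0],1]
    - [[0,0,6],[-8,76,0],1]
    - [[0,0,9],[-12,114,0],1]
    - [[0,0,12],[-16,152,0],1]
    - [[0,0,15],[-20,190,0],1]

```text
clock: 13.65
position: [494.3, 54.2, 217.7]
ee_rot: [-0.486, 0.514, 0.492, 0.507]
contact_force: [1.5, 0.4, -4.2]
gripper_width: 16.8
```

>>> arm_command:
  increments:
    - [[0,0,2],[-4,38,0],1]
    - [[0,0,4],[-8,76,0],1]
    - [[0,0,5],[-12,114,0],1]
    - [[0,0,6],[-15,148,0],1]
    - [[0,0,7],[-17,175,0],1]

```text
clock: 14.15
position: [475.0, 230.9, 215.1]
ee_rot: [-0.517, 0.484, 0.524, 0.474]
contact_force: [0.6, -0.5, -4.1]
gripper_width: 16.9
```

>>> arm_command:
  increments:
    - [[0,0,0],[2,25,-15],1]
    - [[0,0,0],[4,45,-35],1]
    - [[0,0,0],[5,60,-55],1]
    - [[0,0,0],[5,67,-65],1]
    - [[0,0,0],[5,67,-70],1]

```text
clock: 14.65
position: [478.4, 297.7, 142.3]
ee_rot: [-0.517, 0.486, 0.524, 0.471]
contact_force: [-0.8, 0.1, -4.7]
gripper_width: 16.9
```

>>> arm_command:
  increments:
    - [[0,0,0],[0,0,0],1]
    - [[0,0,0],[0,0,0],1]
    - [[0,0,0],[0,0,0],1]
    - [[0,0,0],[0,0,0],1]
    - [[0,0,0],[0,0,0],1]

```text
clock: 15.15
position: [478.7, 297.6, 143.0]
ee_rot: [-0.517, 0.485, 0.524, 0.472]
contact_force: [0.8, -0.6, -4.1]
gripper_width: 16.6
```

```bash
cat > meas.py <<'E'
from h import *
import sys
n=sys.argv[1];im,P,s=save(n,"wrist");M=R.from_quat(s["ee_rot"]).as_matrix()
p=s["position"];print(p,np.degrees(np.arctan2(M[1,1],M[0,1]))%360,M[:,0],s["gripper_width"],s["contact_force"])
imt,Pt,_=save(n+"t","top"); ims,Ps,_=save(n+"s","scene")
rot=R.from_quat(s["ee_rot"]).as_matrix()
for nm,X in(("wrist",P),("top",Pt),("scene",Ps)):
    Z=X[...,2];zt=p[2]-22
    for q,a,b in(("hous",zt+33,zt+43),("handle",zt+77,zt+90),("blk",31,39)):
        k=(Z>a)&(Z<b)&(abs(X[...,0]-481)<60)&(abs(X[...,1]-298)<100);Q=X[k]
        if len(Q)<20: print(nm,q,"none");continue
        c=Q[:,:2].mean(0);f=np.linalg.lstsq(np.c_[Q[:,:2]-c,np.ones(len(Q))],Q[:,2],rcond=None)[0]
        r=cv2.minAreaRect(Q[:,:2].astype(np.float32));print(nm,q,len(Q),np.round(r[0],1),np.round(r[1],1),round(r[2],1),"zmed",Q[:,2].round(1).mean(),"slope deg",np.degrees(f[:2]).round(1),"xy rng",np.percentile(Q[:,:2],[0.5,99.5],axis=0).round(0).tolist())
E
python3 meas.py a1
```

```text
[478.66797294 297.56881306 143.02385428] 184.78730468189457 [-0.0200319  -0.00696316 -0.99977509] 16.631428071744345 [ 0.7599806  -0.58108552 -4.13480242]
wrist hous 10966 [480. 292.] [ 51.5 146.9] 4.5 zmed 159.2320171438993 slope deg [-0.6 -0.4] xy rng [[456.0, 218.0], [509.0, 362.0]]
wrist handle 9624 [479.4 287.2] [86.  42.3] 77.7 zmed 203.05956982543643 slope deg [-0.   0.2] xy rng [[460.0, 244.0], [500.0, 328.0]]
wrist blk none
top hous 678 [480.7 298.2] [ 51.7 159.4] 4.7 zmed 158.2603244837758 slope deg [-0.3 -0.4] xy rng [[451.0, 218.0], [510.0, 375.0]]
top handle 268 [488.2 274.1] [41.1 56.1] 19.9 zmed 202.39029850746272 slope deg [1.4 2.1] xy rng [[461.0, 244.0], [497.0, 303.0]]
top blk 626 [481.  298.7] [ 79.4 131.2] 5.0 zmed 35.02204472843451 slope deg [0.2 0. ] xy rng [[439.0, 232.0], [525.0, 360.0]]
scene hous 1037 [480.1 299.1] [ 50.8 159.6] 4.8 zmed 158.44705882352943 slope deg [-1.9 -0.4] xy rng [[450.0, 220.0], [509.0, 379.0]]
scene handle 328 [483.3 300.1] [ 35.3 109. ] 11.4 zmed 202.24939024390244 slope deg [-4.3 -0.7] xy rng [[465.0, 246.0], [499.0, 353.0]]
scene blk 1229 [480.9 298.8] [ 80.1 130.7] 5.5 zmed 35.624979658258745 slope deg [-0.9 -0.1] xy rng [[442.0, 235.0], [523.0, 365.0]]
```

The lamp is centred over the block to within 1 mm and about 0.5°, level within about 1°, with its underside at z≈120. Lowering 51 mm slowly.

>>> arm_command:
  increments:
    - [[0,0,0],[0,0,-8],1]
    - [[0,0,0],[0,0,-18],1]
    - [[0,0,0],[0,0,-28],1]
    - [[0,0,0],[0,0,-34],1]
    - [[0,0,0],[0,0,-38],1]

```text
clock: 15.8
position: [478.1, 297.2, 103.3]
ee_rot: [-0.517, 0.486, 0.524, 0.471]
contact_force: [0.1, -0.4, -3.9]
gripper_width: 17.0
```

>>> arm_command:
  increments:
    - [[0,0,0],[0,0,-3],1]
    - [[0,0,0],[0,0,-7],1]
    - [[0,0,0],[0,0,-10],1]
    - [[0,0,0],[0,0,-12],1]
    - [[0,0,0],[0,0,-12],1]

```text
clock: 16.3
position: [478.0, 297.1, 91.1]
ee_rot: [-0.517, 0.486, 0.524, 0.471]
contact_force: [1.3, -0.7, -5.7]
gripper_width: 17.1
```

>>> arm_command:
  increments:
    - [[0,0,0],[0,0,0],1]
    - [[0,0,0],[0,0,0],1]
    - [[0,0,0],[0,0,0],1]
    - [[0,0,0],[0,0,0],1]
    - [[0,0,0],[0,0,0],1]

```text
clock: 16.8
position: [478.0, 297.2, 91.2]
ee_rot: [-0.517, 0.486, 0.524, 0.471]
contact_force: [0.7, -0.3, -3.1]
gripper_width: 17.2
```

```bash
python3 meas.py a2
python3 - <<'E'
from h import *
d=np.load("pics/a2t.npz");P=d["P"]
Z=P[...,2]
k=(Z>11)&(Z<30)&(abs(P[...,0]-660)<50)&(abs(P[...,1]+180)<75);print("lid",k.sum(),np.median(P[k],0),cv2.minAreaRect(P[k][:,:2].astype(np.float32)))
c=cv2.imread("pics/a2s.png")
cv2.imwrite("pics/fin.png",cv2.resize(c[170:370,180:480],(750,500),interpolation=cv2.INTER_CUBIC))
E
```

```text
[478.02945856 297.17631395  91.17975554] 184.79903895464332 [-0.02209155 -0.00913303 -0.99971423] 17.247501924783602 [ 0.67355411 -0.27059839 -3.05673551]
wrist hous 10963 [479.  291.6] [ 51.7 146.9] 4.9 zmed 107.47225212076985 slope deg [-0.7 -0.6] xy rng [[455.0, 218.0], [508.0, 362.0]]
wrist handle 9621 [478.9 287. ] [86.5 42.3] 77.8 zmed 151.2258289159131 slope deg [-0.   0.1] xy rng [[460.0, 244.0], [499.0, 327.0]]
wrist blk 1654 [480.6 292. ] [ 80.1 116.4] 4.4 zmed 35.66565900846433 slope deg [0.2 0.1] xy rng [[438.0, 233.0], [524.0, 349.0]]
top hous 617 [478.5 298.1] [ 51.5 160.8] 5.8 zmed 106.48282009724473 slope deg [-0.6 -0.6] xy rng [[450.0, 218.0], [510.0, 374.0]]
top handle 230 [485.  272.5] [34.5 56.4] 23.0 zmed 150.47260869565216 slope deg [-0.4  1.1] xy rng [[459.0, 243.0], [495.0, 302.0]]
top blk 387 [482.4 288.3] [ 80.3 110. ] 4.0 zmed 34.93617571059432 slope deg [-0.3  0. ] xy rng [[440.0, 232.0], [525.0, 339.0]]
scene hous 934 [477.9 298.1] [ 53.7 160.4] 4.3 zmed 106.73019271948608 slope deg [-1.8 -0.5] xy rng [[449.0, 219.0], [509.0, 378.0]]
scene handle 298 [483.3 299.3] [ 36.5 109.7] 11.0 zmed 150.83422818791948 slope deg [-4.6 -0.7] xy rng [[465.0, 245.0], [500.0, 353.0]]
scene blk 873 [502.6 300.5] [ 35.9 130.9] 4.8 zmed 35.454868270332184 slope deg [-1.3 -0.2] xy rng [[482.0, 237.0], [523.0, 365.0]]
lid 294 [ 662.80578877 -184.10877033   14.92250129] ((659.7984619140625, -179.71922302246094), (97.79421997070312, 148.53427124023438), 0.7256889939308167)
```

View pics/fin.png

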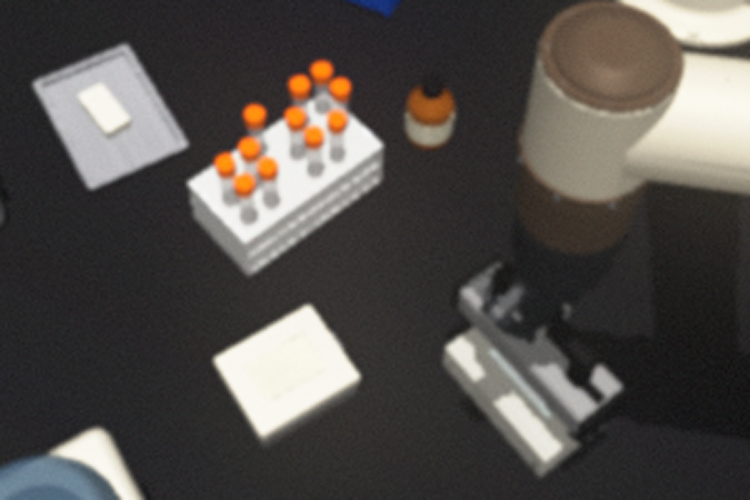

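The view shows the lid flat in the tray (105,108), rack, bottle and box undisturbed, and the lamp held over the block (520,400), about 15 mm above the chambers and within 2 mm of centre. Handing in.

```bash
python3 -c "
from bench import readout,arm
s=readout.read_state();print(s['clock'],s['position'],s['contact_force'],s['gripper_width']);arm.job_done()"
```

```text
16.95 [478.00865229 297.14663807  91.10819269] [ 0.24304454  0.29293377 -4.08071169] 16.94802390439363
the job is handed in; nothing more can be done
```

I took the lid off, laid it flat in the tray, and handed the job in at 16.95 s with the gripper holding the lamp still and level above the open chambers. No verdict is reported.

**Last checks**
- **Lid:** it lies released and level in the tray, about 2 mm along and 5 mm across from the centre, with its top at about 15 mm.
- **Lamp position:** the underside is about 15 mm above the chamber edges, about 2 mm or less off centre and about 1° or less off the slide's direction.
- **Lamp tilt:** wrist and top cameras give about 1°. The scene camera read −1.8° across the slide, but it showed a similar bias (about −1°) on the fixed block.
- **Grip:** the fingers stand at 16.9 mm with about 4 N of lamp weight. There was no sign of contact with the slide or block.
- **Rack, bottle and slide box:** they look undisturbed in the last picture; I did not re-measure their positions.

**What disagreed or went wrong**
- **Fingertip height:** the fingertips were about 31–36 mm higher than the reported TCP suggests. The first grasp therefore closed on air above the lid. I corrected using wrist depth.
- **Setting the lid down:** the fingertips touched the tray floor at about 17 N, so the lid was released about 5 mm above the floor.

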